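# Swing a coped rail into the drilling jig

## Task

Load the coped rail into the drilling jig: slide it on the bed until its hollowed end bears lightly but surely on the stop post while the rail still lies askew, then, keeping that end on the post, swing the rail about it into line, past the spring catch, and press it against both fence blocks until the catch has sprung out in front of it. Where the post is set in its slot must be felt, and neither post nor fence may ever take more than about 30 N. Then let go, and leave the other things on the bench alone.

Things in the scene. Friction and masses are not known exactly. Their poses are not given: they have to be found in the camera images.
- jig: Drilling jig screwed to the bench: plywood bed 150 x 388 x 18 mm (top at 18 mm). Origin on the bench under the middle of the post's slot; x points to the fence, y along the rail's finished line from the post to the catch, z up. Bed from x -95 to 55, y -38 to 350 mm. Rigid but for the catch. At home the rail has the jig's yaw, its centre at x 0, y 120 to 136.
- post_slot (a point): Middle of the slot in which the upright steel stop post (20 mm in diameter, top 62 mm above the bench) is clamped, 35 mm above the bench; axes as the jig's. The post itself stands up to 7 mm either way of this point along the jig's y, on x = 0: exactly where is not measured, so it must be found by feel. It is clamped hard and does not slide under 100 N.
- jig_post: The slot plate, let in flush with the bed, with the post in it; origin and axes are the jig's, so this does not show where in its slot the post stands.
- jig_fence: Two dark hardwood fence blocks fixed on the bed, tops 48 mm above the bench, 30 mm deep, working faces at x = 19 mm of the jig; one from y = 20 to 80, one from y = 190 to 243 mm. Between them (y 80 to 190) is room for a finger behind the rail. Origin and axes are the jig's.
- jig_drill_plate: Steel drill plate on the first fence block, reaching over the rail's line: jig x -17 to 49, y 25 to 75 mm, underside 63, top 71, bush 78 mm above the bench. A rail that stays on the bed passes under it with 11 mm to spare. Origin and axes are the jig's.
- rail_centre (a point): Centre, half-way up, of the loose brown wooden rail: 38 wide (x) x 250 long (y) x 34 mm high, 0.15 to 0.31 kg. +y points from its coped (hollowed) end to its plain end, z up. It starts flat on the bed, plain end 0.35 to 0.5 rad towards the robot (yaw = jig's + that), coped end 4 to 75 mm from the post and off to one side of it.
- rail_cope (a point): Centre of the round hollow (radius 11 mm) in the rail's coped end, 128 mm from the rail's centre along its -y, half-way up, 3 mm outside the end. Axes as the rail's. When the rail bears on the post this lies within about 2 mm of the post's true axis.
- catch (a joint): Brass spring bolt of the catch in m: 0 fully out, 0.022 right in; slides along the jig's y, spring 3.3 N at 0 plus 110 N/m. A rail swung home pushes it in by its bevel (some 4 to 10 N pushed half-way along the rail) to 0.005-0.021; when the rail is against the fence it springs out 4 mm, its nose in front of the rail (1.7 mm play), its shoulder pressing the rail to the post.
- catch_nose (a point): Nose of the bolt when fully out: jig x -23, y 240 mm, 36 mm above the bench; the bevel runs from it towards the robot back to x -63, y 263. A rail at home ends at y 245 to 261. Grey housing behind the bolt: x -69 to 18, y 274 to 322, top 56 mm above the bench. This point is fixed to the jig; axes as the jig's.
- sanding_block: Bystander: black and grey sanding block 110 x 58 x 30 mm on the bench to the right of the jig; origin at the centre of its underside.
- batten_1: Bystander: plain pine batten 38 x 300 x 38 mm with square ends, lying on the bench to the right of the jig; origin under its middle.
- speed_square: Bystander: white triangular rafter square, 166 x 160 x 15 mm, at the back right; origin under its middle.
- tape_measure: Bystander: orange tape measure, 93 mm long, 64 mm high, at the front right; origin under its middle.
- spanner_1: Bystander: combination spanner, 161 mm long, 8 mm thick, lying to the right; origin under its middle.

How it is judged:
By the outcome, as a careful person would: the job done as asked, in the order asked, and still so for the second after the job is handed in, with the robot touching nothing.
It also fails if it takes over 70 s, if anything falls off the work surface, if the arm or the gripper's body presses on something with over 40 N, if the wrist force passes 120 N, or if a joint passes its speed limit or range.

## Robot

A 6-joint arm with a two-finger parallel gripper is mounted at the origin on a cart in front of the work surface, level with it; the furniture and walls round the work are solid. World frame = base frame: x ahead of the robot, y to its left, z up, the work surface at z = 0. Lengths are in mm, angles in rad, forces in N, time in s.
With the tool pointing down it reaches from about 275 to 825 mm from the base axis. Payload 4.9 kg.
Tool frame: the origin (TCP) lies at the very end of the fingers, on their centre line; the grasp point (between the pads) lies 19 mm behind it; z points along the fingers, y is the direction in which the jaws open and shut (so a half turn about z gives the same grasp; the last joint's range is limited). The gripper opens to 85 mm and grips with 20 to 120 N. Pads are 22 mm wide; open, the fingers measure 114 mm over their backs; the gripper's body (76 mm by 85 mm) begins 54 mm behind the grasp point. The pads swing forward as they close: fully open they stand 13 mm farther back than shut.
Start: joints at [1.112, 0.326, -0.193, 1.052, 0, 1.437], TCP at [175.51, 521.263, 231.281] pointing down, gripper open.
Joint ranges: [-2.65, 2.65], [-0.97, 1.79], [-1.3, 1.35], [-1.93, 2.1], [-1.47, 1.37], [-3.14, 3.14]. Speed limits (rad/s): [2.57, 2.57, 3.14, 3.14, 3.14, 3.14].

## Interface

Orientations are given as [roll, pitch, yaw] about the fixed x, y, z axes, in that order (R = Rz(yaw) Ry(pitch) Rx(roll)).
In Python, from bench import bot, solve_ik, imaging gives the robot as it stands. Calls block until the motion is done:
- bot.move_ptp(position, orientation): joint-space move of the TCP to a pose.
- bot.movel(position, rot=None, max_speed=150, threshold=None): straight line of the TCP; rot=None keeps the orientation; max_speed is the mean speed in mm/s. With threshold (N) it stops when the force on the tool has changed by that much, and returns True; else False.
- bot.move_j(angles): joint-space move.
- bot.grip(opening, effort=None): opening from 0.0 (shut) to 1.0 (fully open); effort is the grip in N (None keeps the last); returns when the fingers have stopped.
- bot.dwell(seconds).
- solve_ik(position, orientation): joint angles nearest the present ones, or None.
- bot.get_state(): the state.
- imaging.capture(name): name is "scene" or "top" or "wrist"; returns the picture (420x560x3 uint8, blue, green, red); there is no depth.
- imaging.camera_model(name): a dict with "K" (3x3 intrinsics, pixels), "position" and "rotation" of the camera in the world. Camera axes: x right, y up, looking along -z (the intrinsics and any distortion apply to the point x, -y, -z); pixel columns grow to the right and rows downward; lengths in mm; the calibration is good to about 2 mm. A picture is of the moment at which its call begins: read the wrist's pose just before it. camera_model takes no time and is no camera call; for the wrist camera it gives the pose at the moment of the call.
A pose or a line that the arm cannot do raises bot.IKError and nothing moves.
- bot.sign_off(): hands the job in, once; it reports no verdict.
The state is a dict: "t": time; "qpos": joint angles; "joint_velocities": joint speeds; "effort": joint torques, N m; "tcp_pos": TCP position; "orientation": TCP orientation; "contact_force": force on the tool from outside, world axes, zero at the start; "wrist_torque": the same for the moment, N m; "opening": opening from 0.0 (shut) to 1.0 (fully open).
Only numpy, scipy, OpenCV 4.12 (cv2) and the standard library are available. Lean on these libraries where they do the work, as an engineer would, in place of code of your own. Each camera call takes 0.05 s, during which the arm holds its last target.

## Working session

There is one attempt and no reset: what is moved stays moved. The work goes in short steps, each a Python script; the robot and the scene stay as the last script left them, time stands still between calls to the robot, and variables do not carry over. Pictures are saved under pics/ and viewed, and the job is handed in when it is done.

```bash
ls; mkdir -p pics
python3 - <<'E'
from bench import bot, imaging
import cv2
for n in ["scene","top","wrist"]:
    im=imaging.capture(n); cv2.imwrite(f"pics/{n}0.png",im)
    m=imaging.camera_model(n); print(n,m)
print(bot.get_state())
E
```

```text
pics
scene {'K': array([[529.68270664,   0.        , 275.65823144],
       [  0.        , 529.68270664, 205.16070461],
       [  0.        ,   0.        ,   1.        ]]), 'position': array([ -321.73415407, -1034.91354584,   670.26140648]), 'rotation': array([ 1.15034121,  0.02030106, -0.71408998])}
top {'K': array([[498.72255764,   0.        , 279.74117005],
       [  0.        , 498.72255764, 213.7505528 ],
       [  0.        ,   0.        ,   1.        ]]), 'position': array([ 276.96525517,  -28.29528258, 1296.39812793]), 'rotation': array([ 0.2112751 ,  0.00388567, -1.64753885])}
wrist {'K': array([[331.27445444,   0.        , 283.015342  ],
       [  0.        , 331.27445444, 209.68436783],
       [  0.        ,   0.        ,   1.        ]]), 'position': array([104.08386092, 545.92189132, 373.04241372]), 'rotation': array([-0.29879103,  0.00209579,  1.24530061])}
{'t': 0.15, 'qpos': array([ 1.11178422e+00,  3.26786274e-01, -1.93309038e-01,  1.05202700e+00,
       -1.37136442e-05,  1.43659629e+00]), 'joint_velocities': array([-3.44838967e-04, -1.34765671e-03,  1.83309035e-03, -4.68950496e-04,
       -2.09520157e-05, -3.50549588e-04]), 'effort': array([ 8.55116414e-04, -4.43707359e+01,  2.62662864e+01,  1.04923686e-02,
       -1.61038133e-04,  1.14655613e-06]), 'tcp_pos': array([175.3228862 , 520.85443097, 230.69198441]), 'orientation': array([-3.14027675e+00, -1.63823746e-04,  2.81678049e+00]), 'contact_force': array([0.05676404, 0.81507052, 0.56529838]), 'wrist_torque': array([0.01741234, 0.02385348, 0.00532101]), 'opening': 1.0016612526556459}
```

View pics/top0.png

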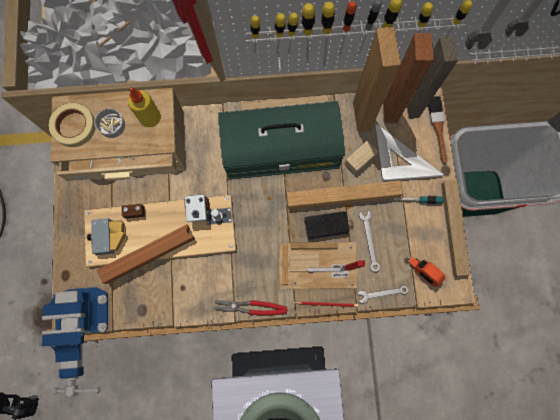

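View pics/scene0.png

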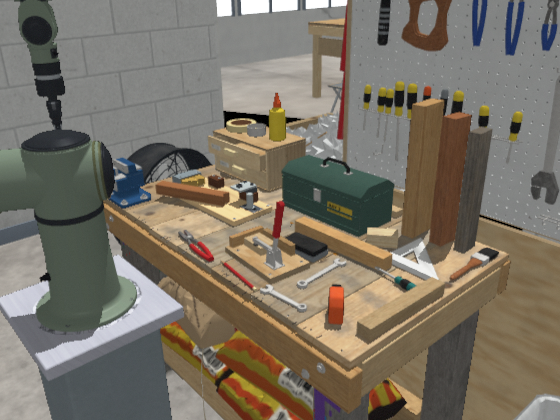

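View pics/wrist0.png

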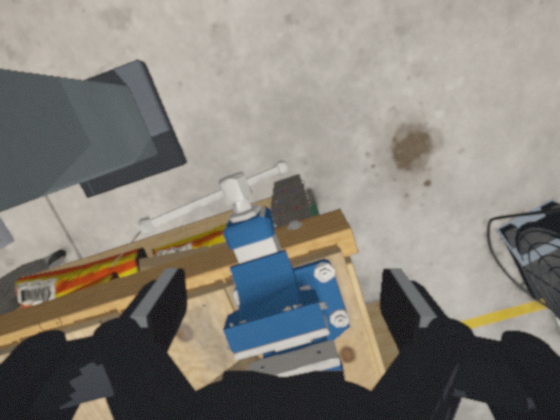

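```bash
cat > h.py <<'E'
import numpy as np, cv2
from scipy.spatial.transform import Rotation as Ro
def proj(m,P):
    R=Ro.from_euler('xyz',m['rotation']).as_matrix()
    p=(np.atleast_2d(P)-m['position'])@R
    x=p[:,0]/-p[:,2]; y=-p[:,1]/-p[:,2]
    K=m['K']; return np.c_[K[0,0]*x+K[0,2],K[1,1]*y+K[1,2]]
def unproj(m,uv,z):
    R=Ro.from_euler('xyz',m['rotation']).as_matrix(); K=m['K']
    uv=np.atleast_2d(uv).astype(float)
    z=np.broadcast_to(z,(len(uv),))
    d=np.c_[(uv[:,0]-K[0,2])/K[0,0],-(uv[:,1]-K[1,2])/K[1,1],-np.ones(len(uv))]@R.T
    s=(z-m['position'][2])/d[:,2]
    return m['position']+d*s[:,None]
E
python3 - <<'E'
import cv2
from h import *
im=cv2.imread('pics/top0.png'); c=im[180:300,70:250]
cv2.imwrite('pics/top0c.png',cv2.resize(c,None,fx=4.4,fy=4.4,interpolation=cv2.INTER_CUBIC))
im=cv2.imread('pics/scene0.png'); c=im[160:230,140:280]
cv2.imwrite('pics/scene0c.png',cv2.resize(c,None,fx=5.5,fy=5.5,interpolation=cv2.INTER_CUBIC))
from bench import imaging
m=imaging.camera_model('top')
print(proj(m,[0,0,0]),unproj(m,[[84,208],[233,195],[235,253],[90,268]],18))
E
```

```text
[[278.94087131 438.11278774]] [[606.09316291 468.14838416  18.        ]
 [610.85808523  74.96034502  18.        ]
 [456.4457641   78.61698609  18.        ]
 [446.52114607 451.90511845  18.        ]]
```

View pics/top0c.png

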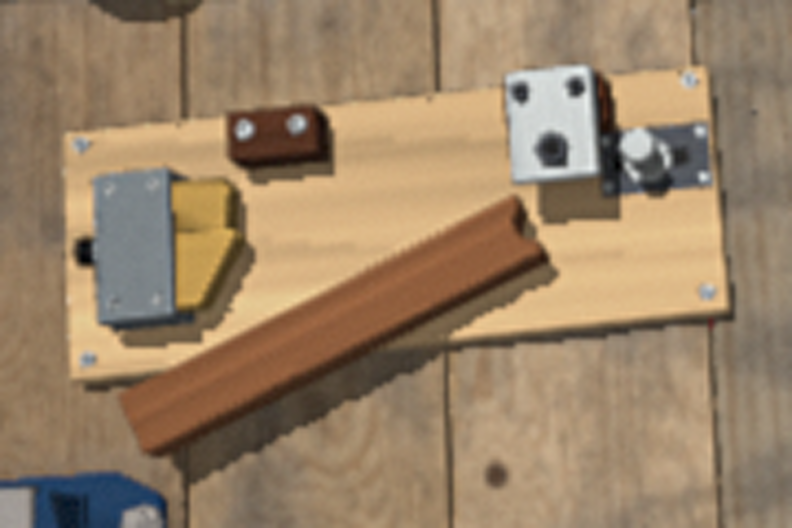

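View pics/scene0c.png

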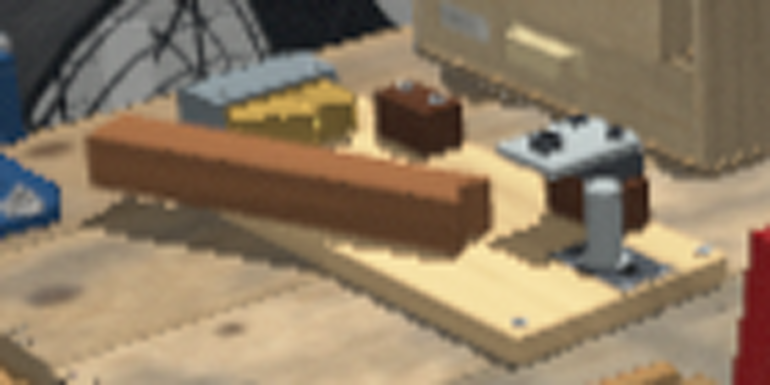

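```bash
cat >> h.py <<'E'
from scipy.optimize import least_squares
JP=np.array([[55,350,18],[55,-38,18],[-95,-38,18],[-95,350,18],[49,75,71],[49,25,71],[-17,75,71],[-17,25,71],[18,322,56],[18,274,56],[-69,274,56],[-69,322,56]],float)
RP=np.array([[19,125,52],[-19,125,52],[19,-125,52],[-19,-125,52]],float)
def tf(q,P):
    c,s=np.cos(q[2]),np.sin(q[2]); P=np.asarray(P,float)
    return np.c_[q[0]+c*P[:,0]-s*P[:,1],q[1]+s*P[:,0]+c*P[:,1],P[:,2]]
def fit(ms,uvs,Ps,q0=(530,115,0)):
    r=least_squares(lambda q:np.concatenate([(proj(m,tf(q,P))-uv).ravel() for m,uv,P in zip(ms,uvs,Ps)]),q0,x_scale=[1,1,.01],loss='soft_l1')
    return r.x, [np.round(proj(m,tf(r.x,P))-uv,2) for m,uv,P in zip(ms,uvs,Ps)]
def injig(J,p):
    d=np.asarray(p,float)[:2]-J[:2];c,s=np.cos(J[2]),np.sin(J[2]); return np.array([c*d[0]+s*d[1],-s*d[0]+c*d[1]])
E
python3 - <<'E'
from h import *
from bench import imaging
m=imaging.camera_model('top')
j=np.array([[66,132],[708,66],[731,315],[75,380],[506,76],[594,65],[515,183],[600,178],[95,178],[172,168],[176,318],[103,326]])/4.4+[70,180]
q,e=fit([m],[j],[JP]); print(q,e)
r=np.array([[120,397],[150,453],[515,196],[547,258]])/4.4+[70,180]
r_,e=fit([m],[r],[RP],(450,300,.5)); print(r_,e)
print(injig(q,r_),r_[2]-q[2])
print(injig(q,tf(r_,[[0,-128,0]])[0]))
E
```

```text
[5.54697265e+02 1.14823928e+02 2.87867983e-02] [array([[-0.29,  0.35],
       [ 0.79,  0.13],
       [ 0.51, -0.41],
       [-0.96,  0.72],
       [ 0.41, -0.41],
       [ 0.09,  0.06],
       [ 0.1 ,  0.7 ],
       [ 0.68, -0.24],
       [-1.28, -0.35],
       [ 0.13, -0.04],
       [ 0.39, -0.31],
       [-2.2 , -0.11]])]
[4.66789795e+02 2.98551920e+02 4.00801395e-01] [array([[-0.02, -0.19],
       [-0.86,  0.71],
       [ 0.9 ,  0.19],
       [ 0.02, -0.79]])]
[-82.5828389  186.18209655] 0.37201459641930984
[-36.05574     66.93768759]
```

Run:
```python
from h import *
from bench import bot, imaging, solve_ik
for psi in (1.972,1.972-np.pi):
    print(psi,solve_ik([467,298,200],[np.pi,0,psi]),solve_ik([550,240,25],[np.pi,0,psi-.37]))
bot.move_ptp([480,180,190],[np.pi,0,1.972])
im=imaging.capture('wrist'); m=imaging.camera_model('wrist'); cv2.imwrite('pics/w1.png',cv2.resize(im,None,fx=1.42,fy=1.42,interpolation=cv2.INTER_CUBIC))
cv2.imwrite('pics/w1raw.png',im)
np.savez('w1.npz',**m); s=bot.get_state(); print(s['t'],s['tcp_pos'],s['orientation'],s['contact_force'])
```

```text
1.972 [ 0.43472429  0.35603731 -0.23244374  0.98231528  0.          1.60431695] [ 0.28849701  0.62036919 -0.29942975  0.65099739  0.          1.82808966]
-1.1695926535897931 [ 0.43472429  0.35603731 -0.23244374  0.98231528  0.         -1.53727571] [ 0.28849701  0.62036919 -0.29942975  0.65099739  0.         -1.31350299]
1.8833 [479.76225616 180.94202385 190.12960862] [ 3.14128872e+00 -2.23281414e-04  1.97374914e+00] [0.07722763 0.25186028 0.42093473]
```

View pics/w1.png

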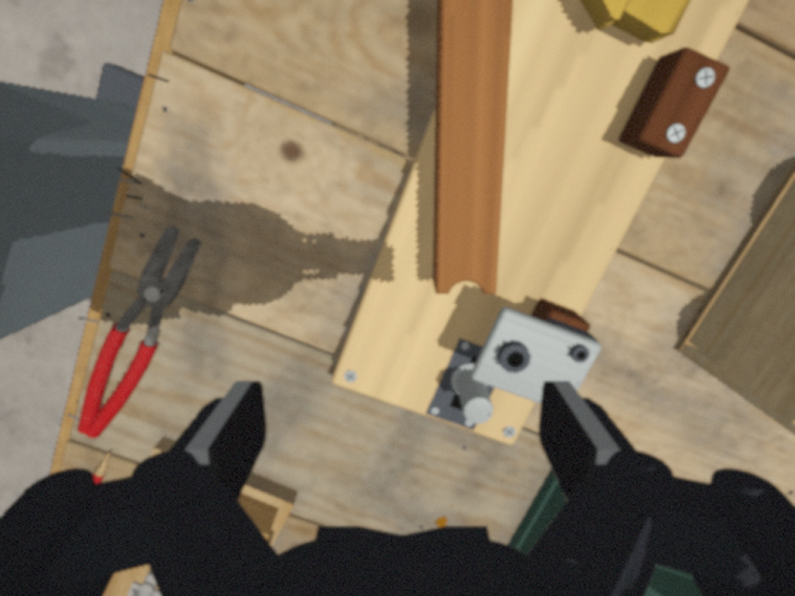

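Run:
```python
import cv2
im=cv2.imread('pics/w1raw.png')
c=im[190:320,225:430]; cv2.imwrite('pics/w1a.png',cv2.resize(c,None,fx=3.9,fy=3.9,interpolation=cv2.INTER_CUBIC))
c=im[0:130,290:530]; cv2.imwrite('pics/w1b.png',cv2.resize(c,None,fx=3.3,fy=3.3,interpolation=cv2.INTER_CUBIC))
```

```text
(no output)
```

View pics/w1a.png

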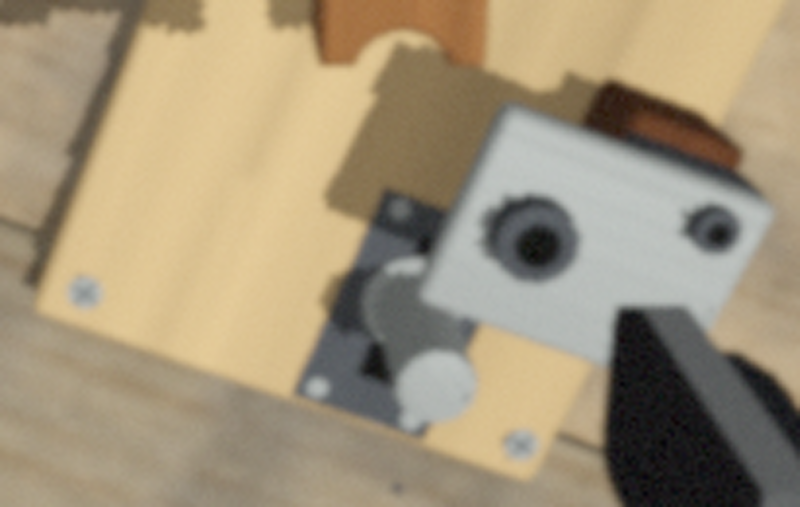

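View pics/w1b.png

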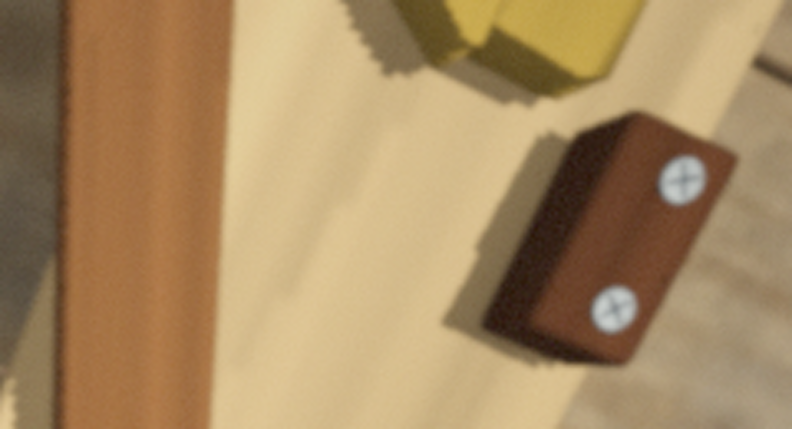

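```bash
cat > fit1.py <<'E'
from h import *
from bench import imaging
mt=imaging.camera_model('top'); mw=dict(np.load('w1.npz'))
j=np.array([[66,132],[708,66],[731,315],[75,380],[506,76],[594,65],[515,183],[600,178],[95,178],[172,168],[176,318],[103,326]])/4.4+[70,180]
wa=np.array([[37,312],[527,479],[507,104],[775,208],[423,299]])/3.9+[225,190]
wb=np.array([[637,112],[738,157],[533,326],[628,362]])/3.3+[290,0]
WP=np.array([[-95,-38,18],[55,-38,18],[-17,75,71],[49,75,71],[-17,25,71],[19,243,48],[49,243,48],[19,190,48],[49,190,48]],float)
q1,e1=fit([mw],[np.r_[wa,wb]],[WP]);print('w',q1,e1)
q,e=fit([mt,mw],[j[:11],np.r_[wa,wb]],[JP[:11],WP]); print('both',q)
r=np.array([[120,397],[150,453],[515,196],[547,258]])/4.4+[70,180]
h=np.array([[487,66],[322,63]])/3.9+[225,190]
# wrist edges: points on rail edges at v -> solve with extra params
eL=np.array([[71,0],[66,428]])/3.3+[290,0]; eR=np.array([[236,0],[211,428]])/3.3+[290,0]
def res(p):
    o=[(proj(mt,tf(p,RP))-r).ravel()*1.0,(proj(mw,tf(p,RP[2:]))-h).ravel()]
    for E,x in((eL,-19),(eR,19)):
        ab=proj(mw,tf(p,[[x,-100,52],[x,0,52]])); d=ab[1]-ab[0]; n=np.array([-d[1],d[0]])/np.linalg.norm(d)
        o.append((E-ab[0])@n)
    return np.concatenate(o)
s=least_squares(res,[467,298,.4],x_scale=[1,1,.01],loss='soft_l1'); print('rail',s.x,np.round(res(s.x),2))
s2=least_squares(lambda p:res(p)[8:],[467,298,.4],x_scale=[1,1,.01]); print('rail wrist only',s2.x)
for J in (q1,q):
  for R in (s.x,s2.x): print(injig(J,R),R[2]-J[2],injig(J,tf(R,[[0,-128,0]])[0]))
pt=unproj(mw,np.array([[436,383]])/3.9+[225,190],62)[0]; print('post',injig(q,pt),injig(q1,pt))
pt=unproj(mt,np.array([[636,140]])/4.4+[70,180],62)[0]; print('post top',injig(q,pt))
E
python3 fit1.py
```

```text
w [5.58153073e+02 1.19773778e+02 2.92663506e-02] [array([[-2.96,  0.21],
       [ 0.49,  2.15],
       [-0.32,  0.2 ],
       [ 1.22,  0.3 ],
       [-3.06,  0.82],
       [ 0.36, -3.11],
       [ 3.07, -1.12],
       [-2.66, -0.38],
       [ 0.5 ,  2.7 ]])]
both [5.57714880e+02 1.19235981e+02 3.01013196e-02]
rail [4.70468499e+02 3.03996681e+02 4.08075506e-01] [-2.12 -1.14 -2.86 -0.31 -1.49 -1.35 -2.3  -2.4   0.2   0.02 -0.5   1.03
  1.08  1.67 -0.19 -0.47]
rail wrist only [4.70633729e+02 3.04581878e+02 4.06609147e-01]
[-82.25626251 186.70985443] 0.37880915494157424 [-34.92003071  67.78432665]
[-82.0739797  187.28996643] 0.37734279604539894 [-34.91218623  68.29515463]
[-81.64615641 187.30283524] 0.3779741859439613 [-34.40924022  68.33782463]
[-81.46338928 187.88279484] 0.376507827047786 [-34.40096922  68.84864589]
post [0.46990318 4.56155753] [0.01235173 4.03720478]
post top [1.43145917 1.29247499]
```

Run:
```python
from h import *
from bench import bot, imaging
bot.move_ptp([470,302.5,120],[np.pi,0,.405-np.pi/2])
bot.dwell(.2)
m=imaging.camera_model('wrist');im=imaging.capture('wrist')
cv2.imwrite('pics/w2.png',cv2.resize(im,None,fx=1.42,fy=1.42,interpolation=cv2.INTER_CUBIC))
cv2.imwrite('pics/w2raw.png',im)
np.savez('w2.npz',**m); s=bot.get_state(); print(s['t'],s['tcp_pos'],s['orientation'],s['contact_force'])
```

```text
4.6083 [470.06165828 302.42946323 120.07130871] [-3.14148153e+00 -1.92896192e-05 -1.16601353e+00] [-0.04110986  0.36673509 -0.29284622]
```

View pics/w2.png

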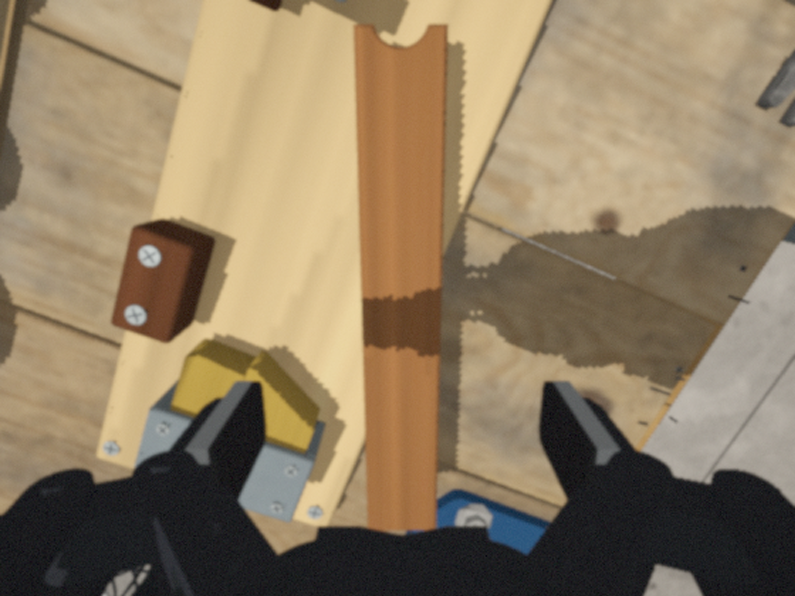

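```bash
python3 - <<'E'
from h import *
from bench import bot, imaging
m=dict(np.load('w2.npz'))
h=np.array([[369,530],[438,530],[356,25],[447,25]])/1.42
R,e=fit([m],[h],[RP],(470,302,.4)); print(R,e)
f=np.array([[133,226],[213,236],[112,322],[166,341]])/1.42
E
cat fit1.py | head -0
python3 - <<'E'
import cv2
im=cv2.imread('pics/w2raw.png')
c=im[140:380,60:240]; cv2.imwrite('pics/w2a.png',cv2.resize(c,None,fx=2.5,fy=2.5,interpolation=cv2.INTER_CUBIC))
E
```

```text
[4.69232965e+02 3.04048683e+02 4.08106174e-01] [array([[ 0.1 ,  2.51],
       [-0.12,  2.33],
       [-1.61, -0.37],
       [ 1.71, -0.67]])]
```

View pics/w2a.png

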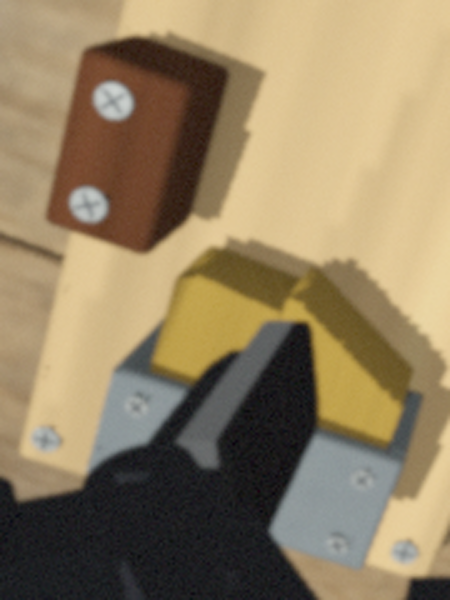

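Run:
```python
from h import *
from bench import bot, imaging
rot=[np.pi,0,.408-np.pi/2]
bot.grip(.75,20)
bot.movel([469.3,303.5,60],rot)
print(bot.movel([469.3,303.5,22],rot,max_speed=60,threshold=5))
s=bot.get_state(); print(s['t'],s['tcp_pos'],s['contact_force'])
bot.grip(0.0,20)
bot.dwell(.2)
s=bot.get_state(); print(s['t'],s['tcp_pos'],s['orientation'],s['contact_force'],s['wrist_torque'],s['opening'])
m=imaging.camera_model('wrist');im=imaging.capture('wrist')
cv2.imwrite('pics/w3.png',cv2.resize(im,None,fx=1.42,fy=1.42,interpolation=cv2.INTER_CUBIC)); np.savez('w3.npz',**m)
```

```text
False
6.2917 [469.3541745  303.51618058  21.95010598] [0.17938443 0.86817223 0.42910888]
6.8333 [469.71900539 303.69492071  22.47827782] [-3.14063128e+00  1.14528535e-05 -1.16277530e+00] [-0.84641403  0.36359018  4.14101214] [-0.0739942   0.07393573  0.01079383] 0.44535617140276257
```

View pics/w3.png

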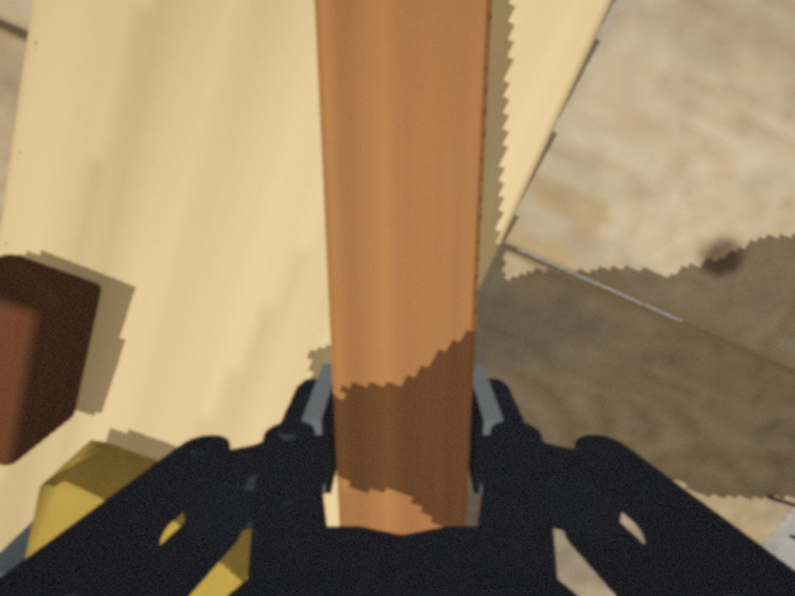

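Run:
```python
from h import *
from bench import bot, imaging
rot=[np.pi,0,.408-np.pi/2]
bot.movel([469.3,303.5,22.4],rot,max_speed=10)
bot.dwell(.1)
s=bot.get_state(); print(s['t'],s['tcp_pos'],s['contact_force'])
print(bot.movel([497.5,260,22.4],rot,max_speed=60,threshold=8))
s=bot.get_state(); print(s['t'],s['tcp_pos'],s['contact_force'],s['wrist_torque'])
cv2.imwrite('pics/t4.png',cv2.resize(imaging.capture('top')[180:300,70:250],None,fx=4.4,fy=4.4,interpolation=cv2.INTER_CUBIC))
cv2.imwrite('pics/s4.png',cv2.resize(imaging.capture('scene')[150:240,140:280],None,fx=5.5,fy=5.5,interpolation=cv2.INTER_CUBIC))
s=bot.get_state(); print(s['t'],s['tcp_pos'],s['contact_force'],s['wrist_torque'])
```

```text
7.2333 [469.46842689 303.57357943  22.48472546] [0.19504874 0.17363629 4.25603875]
False
8.25 [498.39851043 258.70842134  22.47081842] [0.28982065 0.2424528  5.40055691] [ 0.08647042 -0.04933572 -0.00038746]
8.35 [498.46345021 258.74497937  22.51825196] [ 0.73094038 -1.77539836  5.10868496] [-0.23080898 -0.2135461  -0.11575423]
```

View pics/t4.png

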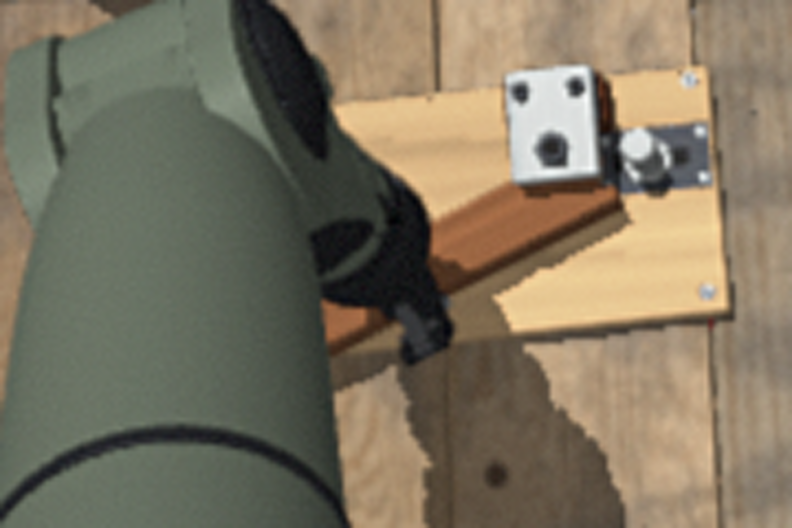

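View pics/s4.png

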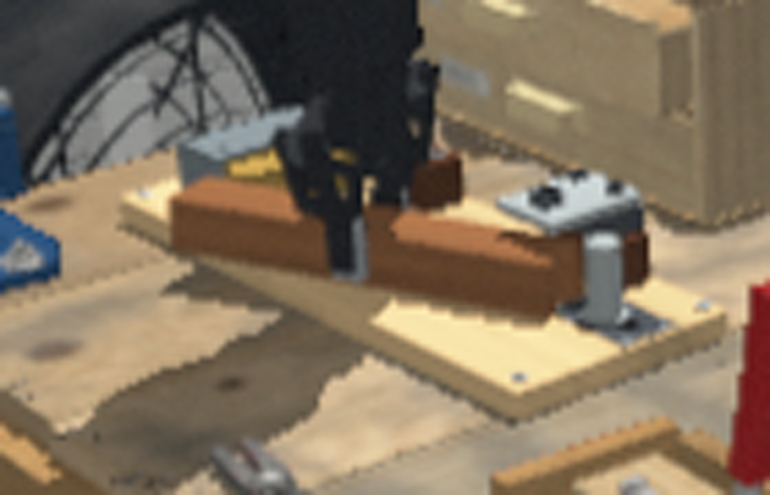

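Run:
```python
from h import *
from bench import bot, imaging
mt=imaging.camera_model('top');ms=imaging.camera_model('scene')
horn=unproj(mt,np.array([[628,203]])/4.4+[70,180],52)[0]
post=unproj(mt,np.array([[636,140]])/4.4+[70,180],62)[0]
pred=tf([498.4,258.7,.408],[[-19,-125,52]])[0]
print(horn,pred,post, post-horn, 'post est',pred+post-horn)
# scene
posts=unproj(ms,np.array([[603,242]])/5.5+[140,150],62)[0]
c=[498.4,258.7,.408]
print('scene post',posts); print('pred corners scene', (proj(ms,tf(c,[[-19,-125,52],[-19,-125,18],[19,-125,52],[-19,125,52]]))-[140,150])*5.5)
bot.movel([498,259.3,23.2],[np.pi,0,.408-np.pi/2],max_speed=10)
bot.dwell(.1)
s=bot.get_state(); print(s['t'],s['tcp_pos'],s['contact_force'],s['wrist_torque'])
```

```text
[524.55830551 128.21909234  52.        ] [530.55637837 136.42176265  52.        ] [559.10679141 120.57095315  62.        ] [34.54848591 -7.6481392  10.        ] post est [565.10486427 128.77362345  62.        ]
scene post [557.16339445 115.71758648  62.        ]
pred corners scene [[541.20650587 261.53667547]
 [544.26919838 318.94642343]
 [575.15602989 236.38131369]
 [161.13957688 194.19883916]]
8.7167 [497.27444668 259.04052341  22.60309441] [ 0.3743456  -0.29127206 -1.76537336] [ 0.02223252  0.02048758 -0.00542756]
```

```bash
cat >> h.py <<'E'
def fr(s,yaw):  # force on tool in rail frame: (lateral x', axial y', z)
    f=s['contact_force'];c,sn=np.cos(yaw),np.sin(yaw)
    return np.array([c*f[0]+sn*f[1],-sn*f[0]+c*f[1],f[2]])
E
python3 - <<'E'
from h import *
from bench import bot, imaging
y=.408;rot=[np.pi,0,y-np.pi/2]
d=np.array([.3968,-.9179]);e=np.array([507.2,239.5])
bot.movel([*(e-19*d),23.0],rot,max_speed=30)
s=bot.get_state();print(s['t'],s['tcp_pos'],fr(s,y))
for k in range(8):
    a=-19+8+3*k if k else -11
    hit=bot.movel([*(e+a*d),23.0],rot,max_speed=12,threshold=4)
    s=bot.get_state();print(a,hit,round(s['t'],2),s['tcp_pos'],fr(s,y).round(2),s['wrist_torque'].round(3))
    if hit: break
E
```

```text
8.9667 [499.57884626 256.78457691  22.80432511] [ 0.46405026 -0.9345639  -1.8617035 ]
-11 False 9.78 [502.83502033 249.57767888  23.01270753] [ 0.35  0.4  -1.77] [-0.02   0.029 -0.002]
-8 False 10.18 [504.09821656 246.80192657  23.01289388] [ 0.19 -0.23 -2.17] [-0.006 -0.014 -0.011]
-5 False 10.58 [505.25556768 244.00743455  22.98558385] [ 0.11 -0.4  -1.06] [ 0.01   0.012 -0.029]
-2 False 10.98 [506.43286013 241.25625357  22.99319328] [ 0.41  0.67 -2.76] [ 0.031  0.011 -0.017]
1 True 11.32 [506.97954    239.34413536  22.58732426] [ 2.1   1.18 -0.28] [ 0.125 -0.319  0.168]
```

```bash
cat >> h.py <<'E'
from bench import bot
def favg(y,n=3,dt=.03):
    a=[]
    for _ in range(n):
        bot.dwell(dt); a.append(np.r_[fr(bot.get_state(),y),bot.get_state()['wrist_torque'][2]])
    return np.mean(a,0)
def ax(y): return np.array([np.cos(y),np.sin(y)]),np.array([-np.sin(y),np.cos(y)])
E
python3 - <<'E'
from h import *
y=.408;rot=[np.pi,0,y-np.pi/2]; ex,ey=ax(y)
s=bot.get_state(); c=s['tcp_pos'][:2].copy()
print(favg(y).round(2),bot.get_state()['tcp_pos'])
for i in range(10):
    f=favg(y,2); 
    lat=np.clip(.12*f[0],-.5,.5); axi=np.clip(.1*(f[1]-5),-.4,.4)
    c=c+lat*ex+axi*ey
    bot.movel([*c,22.9],rot,max_speed=15)
    s=bot.get_state();print(f.round(2),c.round(2),s['tcp_pos'].round(2),round(s['t'],2))
print(favg(y).round(2))
np.save('c.npy',c)
E
```

```text
[0.83 0.13 1.93 0.17] [506.98164067 239.35387431  22.50595824]
[1.29 0.21 2.29 0.13] [507.28 239.04] [507.14 239.31  22.71] 11.73
[ 1.62  1.87 -1.53  0.23] [507.58 238.83] [507.2  239.28  22.78] 12.05
[ 1.06  4.49 -1.34  0.17] [507.72 238.83] [507.22 239.27  22.78] 12.37
[ 0.96  4.96 -0.76  0.13] [507.83 238.87] [507.27 239.28  22.78] 12.68
[ 0.86  5.2  -0.77  0.11] [507.92 238.93] [507.28 239.29  22.76] 13.0
[-0.03  5.23 -0.81  0.12] [507.9  238.95] [507.29 239.27  22.76] 13.32
[ 0.62  5.09 -1.12  0.12] [507.97 238.99] [507.31 239.28  22.73] 13.63
[-0.05  5.55 -0.5   0.08] [507.94 239.04] [507.31 239.28  22.73] 13.95
[ 0.49  5.14 -1.23  0.06] [507.99 239.07] [507.39 239.31  22.75] 14.27
[-0.24  5.25 -0.51  0.07] [507.95 239.09] [507.35 239.3   22.75] 14.58
[ 0.27  5.32 -0.91  0.05]
```

```bash
cat > swing.py <<'E'
import sys
from h import *
def swing(y0,y1,step,latstop,z=22.9,L=127.5,ftar=5.5):
    P=np.load('P.npy'); r=float(np.load('r.npy'))
    n=max(1,int(round(abs(y1-y0)/step)))
    for y in np.linspace(y0,y1,n+1)[1:]:
        ex,ey=ax(y); c=P+(L+r)*ey
        bot.movel([*c,z],[np.pi,0,y-np.pi/2],max_speed=25,threshold=12)
        f=favg(y,2,.025); s=bot.get_state()
        act=injig([*P,0],s['tcp_pos']); 
        print(round(y,3),f.round(2),'r',round(r,2),'rad',round(np.hypot(*act),2),'yaw',round(s['orientation'][2]+np.pi/2,4),'z',s['tcp_pos'][2].round(2),round(s['t'],2))
        r+=np.clip(.07*(f[1]-ftar),-.4,.4); np.save('r.npy',r)
        if abs(f[0])>latstop or f[1]>14: print('STOP');break
    np.save('y.npy',y)
E
python3 - <<'E'
from h import *
from swing import swing
y=.408; ex,ey=ax(y); c=np.load('c.npy'); s=bot.get_state()
# pivot from actual TCP laterally, command radial offset
P=s['tcp_pos'][:2]-127.5*ey; r=(c-P)@ey-127.5; lat=(c-P)@ex
print(P,r,lat)
np.save('P.npy',P+lat*ex*0.5);np.save('r.npy',r)
swing(.408,.288,.02,8)
E
```

```text
[557.9740597  122.26157432] -0.4175680692947452 0.43678441477607516
0.388 [ 0.43  4.51 -1.84  0.15] r -0.42 rad 127.39 yaw 0.3887 z 22.83 14.98
0.368 [ 0.51  5.53 -1.16  0.12] r -0.49 rad 127.35 yaw 0.3687 z 22.84 15.28
0.348 [ 1.08  4.78 -1.07  0.13] r -0.48 rad 127.34 yaw 0.3487 z 22.86 15.58
0.328 [ 1.    5.61 -0.73  0.1 ] r -0.54 rad 127.37 yaw 0.3287 z 22.88 15.88
0.308 [ 1.52  5.21 -0.8   0.11] r -0.53 rad 127.38 yaw 0.3087 z 22.87 16.18
0.288 [ 1.42  5.95 -1.14  0.12] r -0.55 rad 127.39 yaw 0.2887 z 22.87 16.48
```

Run:
```python
from h import *
from swing import swing
P=np.load('P.npy'); P[0]+=.15; np.save('P.npy',P)
swing(.288,.128,.016,13)
```

```text
0.272 [ 0.58  5.96 -0.85  0.3 ] r -0.52 rad 127.41 yaw 0.2733 z 22.83 16.78
0.256 [-2.17  4.57  0.39  0.47] r -0.48 rad 127.26 yaw 0.2578 z 22.6 17.08
0.24 [-3.19  5.03  1.45  0.47] r -0.55 rad 127.21 yaw 0.2418 z 22.56 17.38
0.224 [-4.71  4.58  2.97  0.41] r -0.58 rad 127.22 yaw 0.2258 z 22.54 17.68
0.208 [-5.66  4.54  3.53  0.42] r -0.65 rad 127.15 yaw 0.21 z 22.55 17.98
0.192 [-5.88  5.    3.2   0.43] r -0.71 rad 127.14 yaw 0.194 z 22.54 18.28
0.176 [-2.9   5.49  0.67 -0.17] r -0.75 rad 127.04 yaw 0.1761 z 22.56 18.58
0.16 [-2.56  4.82  0.09 -0.21] r -0.75 rad 126.98 yaw 0.1599 z 22.55 18.88
0.144 [-2.26  5.13 -0.62 -0.14] r -0.8 rad 126.94 yaw 0.144 z 22.57 19.18
0.128 [-1.64  5.51 -0.56 -0.33] r -0.82 rad 126.97 yaw 0.1277 z 22.6 19.48
```

Run:
```python
from h import *
from swing import swing
swing(.128,.064,.016,9)
y=float(np.load('y.npy'))
if y<.065: swing(y,.032,.004,9)
```

```text
0.112 [-2.11  6.25 -0.82 -0.28] r -0.82 rad 126.98 yaw 0.1118 z 22.6 19.78
0.096 [-1.72  5.47 -0.62 -0.23] r -0.77 rad 126.98 yaw 0.0958 z 22.57 20.08
0.08 [-2.29  5.3  -0.45 -0.24] r -0.77 rad 126.99 yaw 0.0799 z 22.59 20.38
0.064 [-2.03  5.83 -1.09 -0.18] r -0.78 rad 126.97 yaw 0.0639 z 22.58 20.68
0.06 [-3.38  5.61 -0.35 -0.03] r -0.76 rad 126.97 yaw 0.0606 z 22.53 20.98
0.056 [-2.92  5.   -0.22  0.03] r -0.75 rad 127.02 yaw 0.0567 z 22.54 21.28
0.052 [-3.    5.28 -0.32 -0.03] r -0.79 rad 127.01 yaw 0.0527 z 22.54 21.58
0.048 [-2.95  6.11  0.08  0.03] r -0.8 rad 127.04 yaw 0.0488 z 22.49 21.88
0.044 [-3.04  5.57 -0.32  0.09] r -0.76 rad 127.05 yaw 0.0448 z 22.52 22.18
0.04 [-2.81  5.81 -0.83  0.07] r -0.76 rad 127.04 yaw 0.0408 z 22.51 22.48
0.036 [-2.72  5.8   0.08  0.04] r -0.73 rad 127.02 yaw 0.0368 z 22.54 22.78
0.032 [-3.4   5.1   0.23  0.04] r -0.71 rad 127.03 yaw 0.0327 z 22.52 23.08
```

Run:
```python
from h import *
from swing import swing
swing(.032,.012,.0025,8)
```

```text
0.03 [-1.19  4.84 -1.55  0.  ] r -0.74 rad 126.99 yaw 0.03 z 22.66 23.38
0.027 [-2.59  5.56 -0.83  0.03] r -0.79 rad 127.0 yaw 0.0275 z 22.64 23.68
0.024 [-2.75  5.45 -0.87  0.03] r -0.78 rad 127.01 yaw 0.0251 z 22.59 23.98
0.022 [-2.62  5.15 -0.96  0.21] r -0.79 rad 126.99 yaw 0.023 z 22.62 24.28
0.02 [-3.47  4.84 -0.13  0.43] r -0.81 rad 127.01 yaw 0.0214 z 22.61 24.58
0.017 [-4.55  5.43  1.13  0.73] r -0.86 rad 127.0 yaw 0.0197 z 22.59 24.88
0.014 [-4.45  5.24  2.12  0.72] r -0.86 rad 126.95 yaw 0.0174 z 22.59 25.18
0.012 [-5.83  5.07  2.26  0.75] r -0.88 rad 126.9 yaw 0.0151 z 22.59 25.48
```

Run:
```python
from h import *
from bench import imaging
cv2.imwrite('pics/t5.png',cv2.resize(imaging.capture('top')[180:300,70:250],None,fx=4.4,fy=4.4,interpolation=cv2.INTER_CUBIC))
cv2.imwrite('pics/s5.png',cv2.resize(imaging.capture('scene')[150:240,140:280],None,fx=5.5,fy=5.5,interpolation=cv2.INTER_CUBIC))
cv2.imwrite('pics/w5.png',imaging.capture('wrist'))
print(favg(.012))
```

```text
[-5.67870762  4.76891467  2.36375451  0.77524129]
```

View pics/t5.png

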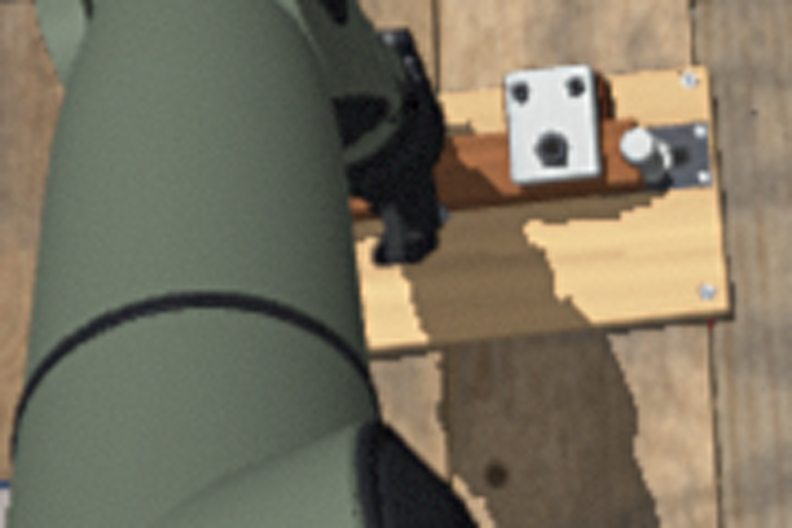

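View pics/s5.png

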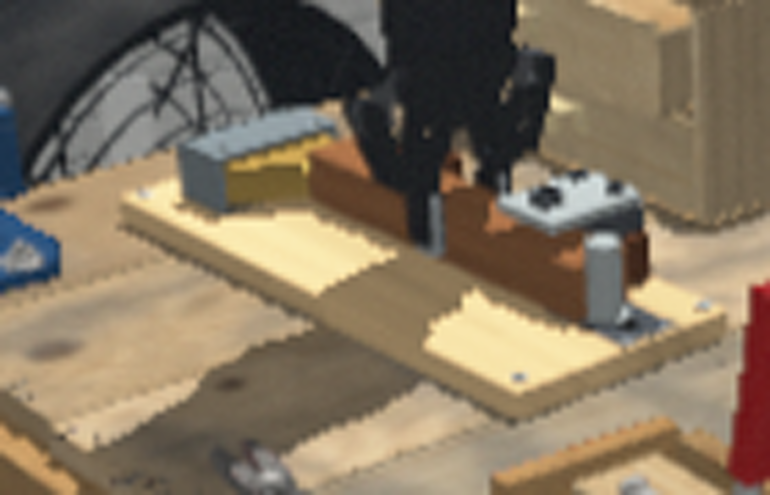

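View pics/w5.png

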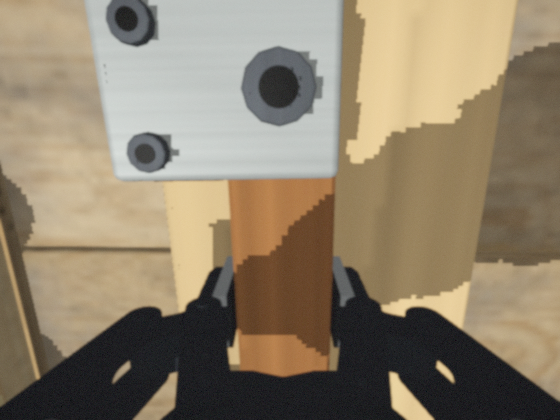

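```bash
cat > press.py <<'E'
from h import *
P=np.load('P.npy'); r=float(np.load('r.npy')); y=float(np.load('y.npy')); lat=0.; L=127.5
FT=-13
for i in range(12):
    f=favg(y,2,.025); s=bot.get_state(); ex,ey=ax(y)
    print(f.round(2),'lat',round(lat,2),'r',round(r,2),'y',round(y,4),'yaw',round(s['orientation'][2]+np.pi/2,4),'act',((s['tcp_pos'][:2]-P)@ex).round(2),((s['tcp_pos'][:2]-P)@ey).round(2),round(s['t'],2))
    if f[0]<FT+1.2 and abs(f[3])<.25: break
    lat+=np.clip(.06*(f[0]-FT),-.3,.35); r+=np.clip(.07*(f[1]-5.5),-.4,.4); y+=np.clip(.006*f[3],-.004,.004)
    ex,ey=ax(y); c=P+(L+r)*ey+lat*ex
    bot.movel([*c,22.9],[np.pi,0,y-np.pi/2],max_speed=15,threshold=10)
np.save('r.npy',r);np.save('y.npy',y);np.save('lat.npy',lat)
E
python3 press.py
python3 - <<'E'
import cv2
im=cv2.imread('pics/s5.png')[60:260,150:420]; cv2.imwrite('pics/s5c.png',cv2.resize(im,None,fx=2.9,fy=2.9,interpolation=cv2.INTER_CUBIC))
E
```

```text
[-5.99  4.34  2.7   0.74] lat 0.0 r -0.91 y 0.012 yaw 0.0151 act -2.33 126.9 25.78
[-5.69  6.03  2.14  0.4 ] lat 0.35 r -0.99 y 0.016 yaw 0.018 act -1.8 126.9 26.08
[-5.79  5.8   2.74  0.16] lat 0.7 r -0.95 y 0.0184 yaw 0.0198 act -1.53 126.93 26.38
[-5.92  5.57  2.96  0.04] lat 1.05 r -0.93 y 0.0194 yaw 0.0205 act -1.37 126.89 26.68
[-6.74  5.49  3.44  0.06] lat 1.4 r -0.93 y 0.0196 yaw 0.0207 act -1.34 126.92 26.98
[-7.85  5.18  4.8   0.03] lat 1.75 r -0.93 y 0.0199 yaw 0.0211 act -1.29 126.91 27.28
[-8.54  5.42  5.1   0.02] lat 2.06 r -0.95 y 0.0201 yaw 0.0213 act -1.27 126.89 27.58
[-9.02  5.63  6.01 -0.  ] lat 2.33 r -0.96 y 0.0202 yaw 0.0214 act -1.24 126.88 27.88
[-9.69  5.63  5.98  0.01] lat 2.57 r -0.95 y 0.0202 yaw 0.0214 act -1.23 126.89 28.18
[-9.95  5.4   6.32  0.03] lat 2.76 r -0.94 y 0.0203 yaw 0.0215 act -1.25 126.88 28.48
[-10.39   5.02   6.99  -0.02] lat 2.95 r -0.95 y 0.0204 yaw 0.0217 act -1.25 126.88 28.78
[-11.2    5.74   7.11  -0.03] lat 3.1 r -0.98 y 0.0203 yaw 0.0216 act -1.26 126.91 29.08
```

View pics/s5c.png

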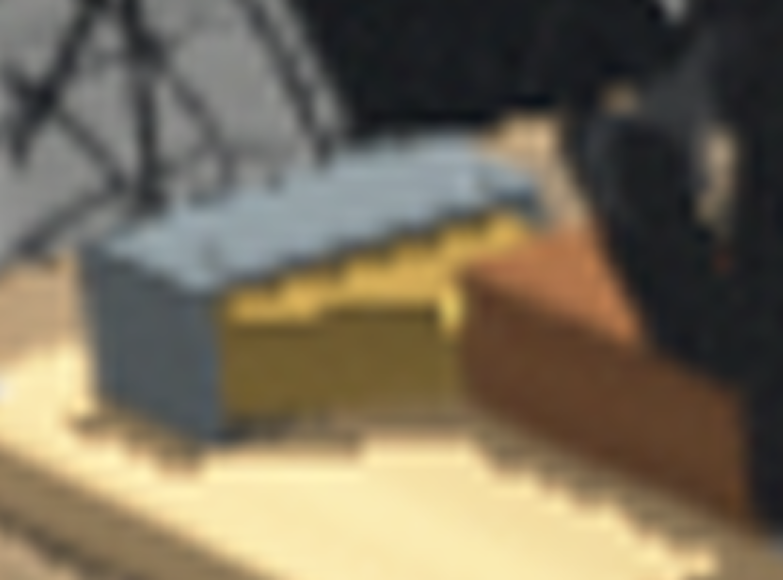

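Run:
```python
from h import *
from bench import imaging
im=imaging.capture('scene'); cv2.imwrite('pics/s6raw.png',im)
cv2.imwrite('pics/s6.png',cv2.resize(im[158:200,165:222],None,fx=13,fy=13,interpolation=cv2.INTER_CUBIC))
print(favg(.02))
```

```text
[-1.07462889e+01  5.56168010e+00  7.40437067e+00 -8.41140409e-03]
```

View pics/s6.png

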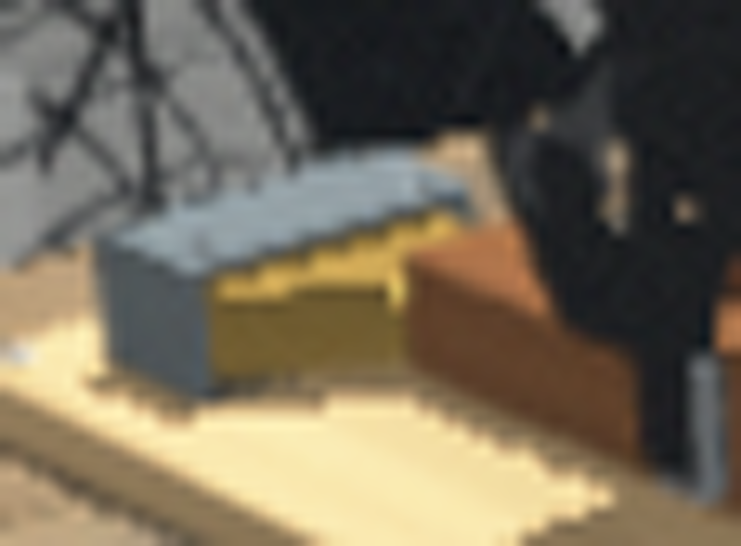

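Run:
```python
from h import *
P=np.load('P.npy'); r=float(np.load('r.npy')); y=float(np.load('y.npy')); lat=float(np.load('lat.npy')); L=127.5
for i in range(6):
    f=favg(y,2,.025); print(f.round(2),lat,r)
    if f[0]>-3.5: break
    lat+=np.clip(.2*(f[0]+2),-.6,.6); r+=np.clip(.06*(f[1]-3),-.2,.2)
    ex,ey=ax(y); bot.movel([*(P+(L+r)*ey+lat*ex),22.9],[np.pi,0,y-np.pi/2],max_speed=15)
bot.grip(.7)
s=bot.get_state(); p=s['tcp_pos']; print(s['t'],p,s['contact_force'],s['opening'])
bot.movel([*p[:2],130],[np.pi,0,y-np.pi/2],max_speed=120,threshold=8)
bot.movel([*(p[:2]-130*ax(y)[0]),190],[np.pi,0,y-np.pi/2],max_speed=150)
bot.dwell(.2)
from bench import imaging
for n in('top','scene','wrist'):
    m=imaging.camera_model(n); cv2.imwrite(f'pics/{n}7.png',imaging.capture(n)); np.savez(f'{n}7.npz',**m)
s=bot.get_state(); print(s['t'],s['contact_force'])
im=cv2.imread('pics/scene7.png');cv2.imwrite('pics/s7c.png',cv2.resize(im[155:205,165:225],None,fx=12,fy=12,interpolation=cv2.INTER_CUBIC))
im=cv2.imread('pics/top7.png');cv2.imwrite('pics/t7c.png',cv2.resize(im[180:300,70:250],None,fx=4.4,fy=4.4,interpolation=cv2.INTER_CUBIC))
```

```text
[-10.75   5.83   7.34   0.03] 3.2117510877556805 -0.9638813091285773
[-9.44  4.62  6.15  0.04] 2.6117510877556804 -0.79410749948262
[-7.97  3.98  4.62  0.06] 2.0117510877556803 -0.6968987181198244
[-6.43  5.01  3.01  0.05] 1.4117510877556803 -0.6378908090095415
[-4.99  4.75  1.4   0.08] 0.8117510877556803 -0.5172895413492494
[-3.2   3.98  0.48  0.13] 0.2134029242538431 -0.412465796024537
31.375 [556.56355868 248.83749926  23.05360672] [-0.54521318 -0.05942488 -0.65867373] 0.7033677054881513
33.875 [ 0.24440729 -1.11544588  0.49663686]
```

View pics/wrist7.png

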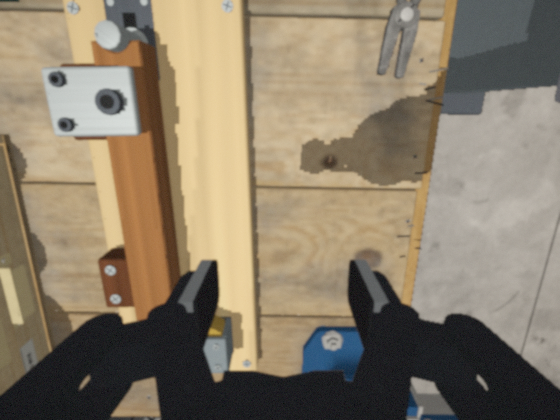

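View pics/s7c.png

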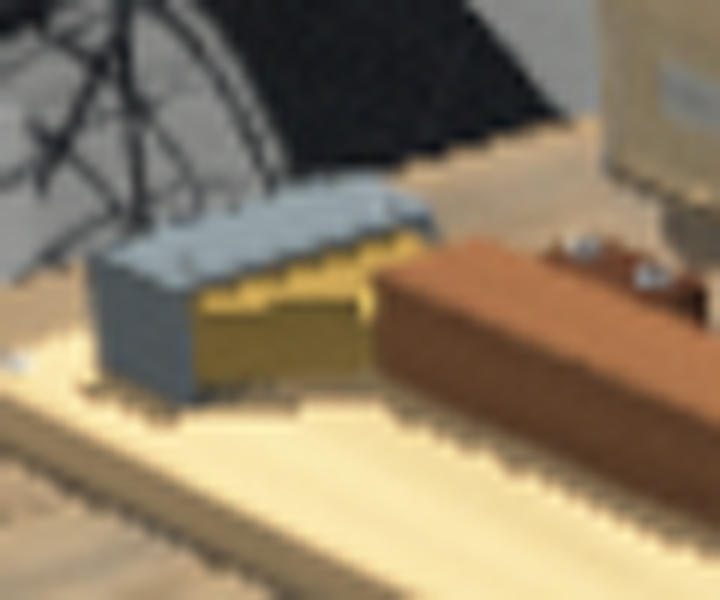

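View pics/t7c.png

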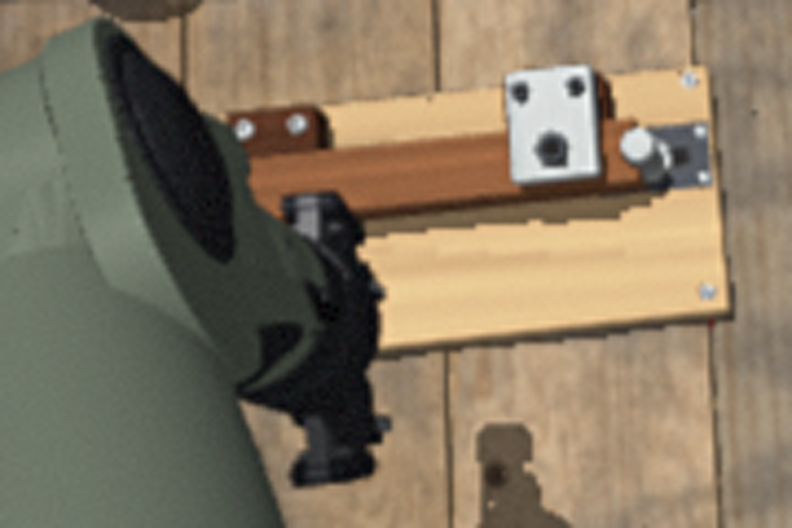

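Run:
```python
from h import *
from bench import imaging
J=[557.3,119.5,.0215]
p=tf(J,[[-35,345,0]])[0]; y=J[2]
bot.movel([*p[:2],150],[np.pi,0,y-np.pi/2],max_speed=150)
bot.dwell(.2)
m=imaging.camera_model('wrist');im=imaging.capture('wrist');cv2.imwrite('pics/w8.png',im);np.savez('w8.npz',**m)
im=imaging.capture('top');cv2.imwrite('pics/t8c.png',cv2.resize(im[180:300,70:250],None,fx=4.4,fy=4.4,interpolation=cv2.INTER_CUBIC))
s=bot.get_state(); print(s['t'],s['tcp_pos'])
```

```text
35.9083 [514.96072661 463.44453827 150.26418507]
```

View pics/w8.png

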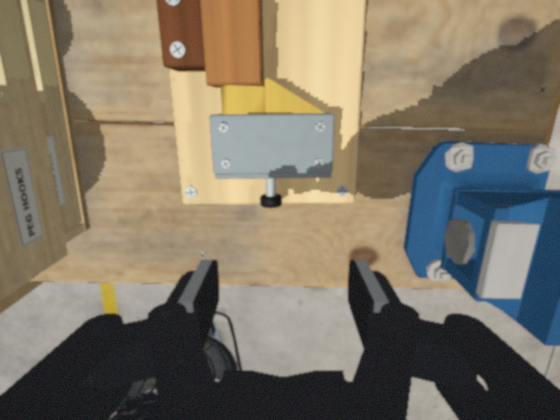

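Run:
```python
import cv2
im=cv2.imread('pics/w8.png'); cv2.imwrite('pics/w8c.png',cv2.resize(im[50:130,195:345],None,fx=5.3,fy=5.3,interpolation=cv2.INTER_CUBIC))
```

```text
(no output)
```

View pics/w8c.png

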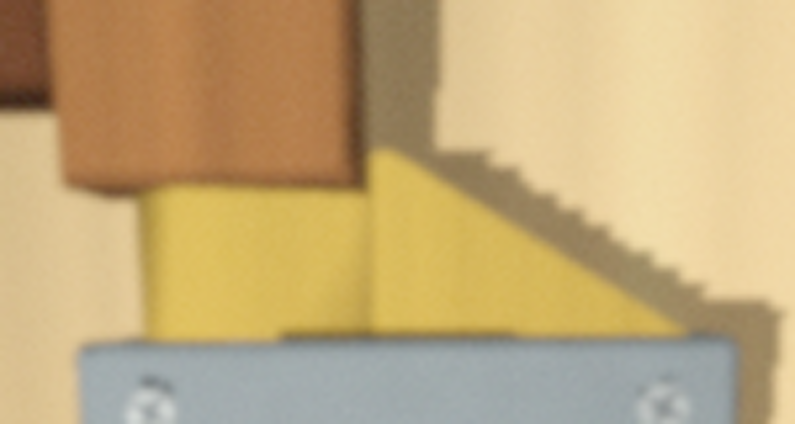

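View pics/t8c.png

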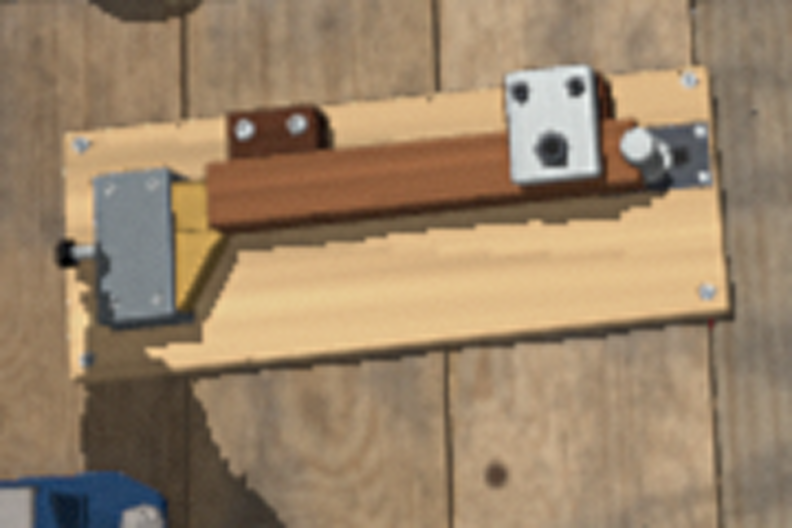

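The enlarged wrist view shows the bolt's nose at about (385,150) standing in front of the rail's front face, whose end corner is at (355,187). The shoulder bears on the rail's end along row 187. In the top view the rail lies along the second fence block, with its coped end on the post at (640,145). The arm is clear of everything, so I am handing in.

Run:
```python
from bench import bot
print(bot.get_state()['t']); print(bot.sign_off())
```

```text
35.9083
the job is handed in; nothing more can be done
None
```

The rail is home in the jig and the catch has sprung out in front of it. I handed the job in at 35.9 s with the arm clear of everything.

- **Finding the post:** I gripped the rail at mid-length with 20 N and slid it askew towards the post. It touched about where the pictures predicted. I then centred the hollow on the post until the sideways force was near zero, with about 5 N along the rail.
- **Swinging in:** I swung it about the felt pivot, holding 4.5 to 6 N along the rail and correcting at every step. The catch's bevel cost up to 6 N of sideways push and the rail passed it.
- **Pressing home:** I pressed the rail against the fence to about 11 N with no net twist and no further movement, which fits both blocks bearing. I then eased off, opened the gripper and lifted away.

**Last checks:**
- **Catch and coped end:** A close wrist picture shows the catch's nose in front of the rail and its shoulder on the rail's end. The top picture shows the coped end on the post.
- **Forces:** The readings I took show no more than about 11 N at the tool. The load on the post was not read directly; I estimate it stayed under 15 N, allowing for the catch spring.
- **Not seen directly:** Contact at the first fence block is hidden under the drill plate, so it is judged from the forces alone.
- **Disagreements:** Positions from the top and wrist cameras differed by 3 to 5 mm. The jig's yaw was 0.030 rad from the pictures but 0.0215 rad by feel. I went by feel in both cases.

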